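# Uncover a tube shaker and fit its tube plate over the locating pins

## Robot

A 7-joint arm with a two-finger parallel gripper is mounted at the origin on a cart in front of the work surface, level with it; the furniture and walls round the work are solid. World frame = base frame: x ahead of the robot, y to its left, z up, the work surface at z = 0. Lengths are in mm, angles in rad, forces in N, time in s.
With the tool pointing down it reaches from about 425 to 875 mm from the base axis. Payload 9.9 kg.
Tool frame: the origin (TCP) lies midway between the tips of the shut fingers; the grasp point (between the pads) lies 19 mm behind it; z points along the fingers, y is the line along which they close (so a half turn about z gives the same grasp; the last joint's range is limited). The gripper opens to 85 mm and grips with 20 to 120 N. Pads are 22 mm wide; open, the fingers measure 114 mm over their backs; the gripper's body (76 mm by 85 mm) begins 54 mm behind the grasp point. The pads swing forward as they close: fully open they stand 13 mm farther back than shut.
Start: joints at [1.122, 0.576, 0.025, 1.437, -0.015, 1.129, -0.057], TCP at [240.819, -630.583, 231.289] pointing down, gripper open.
Joint ranges: [-2.76, 2.76], [-0.34, 2.15], [-1.52, 1.57], [0.19, 2.46], [-1.09, 4.23], [0.17, 1.99], [-2.82, 2.82]. Speed limits (rad/s): [2.22, 2.22, 3.01, 3.01, 3.14, 3.14, 3.14].

## Interface

Orientations are given as a unit quaternion [w, x, y, z].
In Python, from bench import bot gives the robot as it stands.
- The arm moves only by the tool play_rows, never from a script. Its argument "moves" is a list of rows, each an object with "offset": the shift along the tool's x, y, z each as a share of 100 cm, from -1 to 1, a list of three; "delta_rot": the turn, a rotation vector about the tool's x, y, z each as a share of pi rad, from -1 to 1, a list of three. In form: [{"offset": [x, y, z], "delta_rot": [wx, wy, wz]}, ...]. A call has 1 to 5 rows; each row shifts and turns the commanded pose from where the row before left it, along the tool's axes as they then stand; what a row does not reach is not made up. A row lasts 1/8 s, in which the tool goes at most 62.5 mm and 10.7 degrees, less where a joint would pass 70% of its speed; a pose out of reach is approached as far as the arm can. A call with a number of a shift or a turn outside -1 to 1 is refused whole. A call with a gripper value outside its range is refused whole. "fingers" is the opening, from 0 (shut) to 1 (fully open), set as the call begins (left out, the last holds). The fingers move at their own pace and stop on an object; "grip_force" is the grip in N (left out, the last holds). Time passes only in rows, so rows that do not move let the fingers close. It gives the time, the measured TCP pose, the force, the opening and the grip force at its end, in the units of the state.
- bot.read_state(): the state, without advancing time (a new reading comes with each control period).
- bot.grab_frame(name): name is "scene" or "top" or "wrist"; returns a dict with "color" (400x640x3 uint8, red, green, blue), "fx", "fy", "cx", "cy" (pixels), "D" ([k1, k2, p1, p2, k3] as OpenCV has them; the pictures are not rectified), "T" (4x4, takes a point from camera to world coordinates). Camera axes: x right, y up, looking along -z (the intrinsics and any distortion apply to the point x, -y, -z); pixel columns grow to the right and rows downward; lengths in mm; the calibration is good to about 2 mm. A picture is of the moment at which its call begins. There is no depth.
- bot.close_job(): hands the job in; it is judged then, once.
The state is a dict: "time_s": time; "joints": joint angles; "joint_velocities": joint speeds; "effort": joint torques, N m; "position": TCP position; "eef_rot": TCP orientation; "contact_force": force on the tool from outside, world axes, zero at the start; "ft_torque": the same for the moment, N m; "opening": opening from 0.0 (shut) to 1.0 (fully open); "gripper_force": force on a finger pad.
Only numpy, scipy, OpenCV 4.12 (cv2) and the standard library are available. Lean on these libraries where they do the work, as an engineer would, in place of code of your own. Each camera call takes 0.05 s, during which the arm holds its last target. There are 200 camera calls.

## Task

The tube shaker is needed: lift the clear dust cover off it and stand the cover the right way up on the free worktop, touching neither the shaker, the draining stand nor the bottles and timer. Then take the washed metal tube plate with the red lifting bar out of the sloping draining stand, and lower it gently over the two pins of the shaker's head until it lies flush on the head; let go of it. Do not knock over or push away the bottles and the timer.

Things in the scene. Friction and masses are not known exactly. Their poses are not given: they have to be found in the camera images.
- shaker: Tube shaker, fixed: off-white housing 144 (x) x 150 (y) x 70 mm high, sloping dark control panel at its front (-x). Origin: centre of its underside on the worktop, z up. On its top sits the dark flat drive head, 84 (x) x 124 (y) mm, centred at x = +17 mm, with two steel pins. At the start the dust cover stands over head and pins.
- shaker_deck (a point): Centre of the head's flat upper face (the deck), 80 mm above the worktop, axes as the shaker's. Two upright pins, 9 mm thick, stand on the deck at y = +50 and -50 mm from here; they rise 28 mm above it, the top 11 mm tapering to a blunt nose 4 mm wide.
- cover: Loose dust cover of clear bluish plastic, a box open below, 102 (x) x 142 (y) x 49 mm, walls 3 mm, 0.14 kg, black lifting bar on top. Origin: centre of its open lower rim. At the start the rim rests on the shaker's housing, 70 mm up, long sides along the shaker's y; the pins reach 38 mm up into it, so lift it straight up at least 50 mm first.
- cover_bar (a point): Middle of the cover's black lifting bar, 75 mm above the cover's rim, axes as the cover's. The bar is 64 mm long along x, 14 mm wide in y (grip it across y) and 16 mm high, on two posts at x = +-22 mm, with 18 mm of air between it and the cover's top.
- tube_plate: Loose aluminium tube plate 84 (x) x 124 (y) x 16 mm, 0.42 kg, 16 wells, and through holes of 12 mm for the pins at x = 0, y = +50 and -50 mm. The same after half a turn. Origin: centre of its underside; z: its upward normal. At the start it lies in the stand on a 30 degree slope: y level, z leaning 30 degrees from vertical towards the stand's front (about towards the robot).
- plate_bar (a point): Middle of the plate's red lifting bar, 54 mm above the plate's underside (38 mm above its top face), axes as the plate's. The bar is 64 mm long along the plate's x, 14 mm wide in y (grip it across y) and 16 mm high, on two posts at x = +-22 mm, with 30 mm of air between it and the plate.
- stand: Wire draining stand over a grey-blue drip tray 114 (x) x 150 (y) mm, fixed. Origin: centre underneath, on the worktop, z up, front = -x. Two wires rising at 30 degrees towards +x carry the plate; at their low front ends they are bent up 17 mm and keep it from sliding off, so lift the plate out along its own z. Top of the stand 83 mm.
- amber_bottle: Bystander: amber bottle with red cap, 47 mm across, 85 mm high, at the back. Origin: centre of its underside.
- sanitiser: Bystander: clear bottle with green label and white cap, 55 mm across, 135 mm high, at the right. Origin: centre of its underside.
- white_bottle: Bystander: plain white bottle, 48 mm across, 98 mm high, at the left. Origin: centre of its underside.
- timer: Bystander: white desk timer with three keys, 66 x 66 x 20 mm, at the right front. Origin: centre of its underside.
Things that resemble listed ones, but are neither listed nor needed, are in the scene too. Leave any green or turquoise look-alike of the cover alone.

How it is judged (in metres and radians):
At the end, for the whole second after the job is handed in: Plate released and at rest flush on the head, pins through its holes: underside within 3 mm of the deck, centre within 4 mm, tilt < 0.04, yaw within 0.06 rad (or half a turn). Cover at rest, rim on the worktop within 5 mm, tilt < 0.06, touching no shaker, stand, plate or bystander (z of tube_plate in the frame of shaker_deck between -0.003 and 0.003 m and horizontal distance between tube_plate and shaker_deck below 0.004 m and angle between tube_plate's own z axis and vertical below 0.04 rad and angle between the y axis of tube_plate and the y axis of shaker_deck, either way round below 0.06 rad and linear speed of each of tube_plate, cover below 0.01 m/s and height (world z) of cover between -0.005 and 0.005 m and angle between cover's own z axis and vertical below 0.06 rad and contact force between cover and shaker below 0.05 N and contact force between cover and stand below 0.05 N and contact force between cover and tube_plate below 0.05 N and contact force between cover and amber_bottle below 0.05 N and contact force between cover and sanitiser below 0.05 N and contact force between cover and white_bottle below 0.05 N and contact force between cover and timer below 0.05 N).
It fails at once if the plate is dropped onto the shaker's head (it passes the last 15 mm above the deck faster than 0.3 m/s) (z of tube_plate in the frame of shaker_deck below 0.015 m and horizontal distance between tube_plate and shaker_deck below 0.02 m and linear speed of tube_plate above 0.3 m/s).
It fails at once if the plate is rammed onto the shaker (contact force over 90 N) (contact force between tube_plate and shaker above 90 N).
It fails at once if a bystander is pushed more than 30 mm (distance of any of amber_bottle, sanitiser, white_bottle, timer from where it was at the start of the episode above 0.03 m).
It fails at once if a bystander is tipped over (angle between any of amber_bottle, sanitiser, white_bottle, timer's own z axis and vertical above 0.35 rad).
It also fails if it takes over 64 s, if anything falls off the work surface, if the arm or the gripper's body presses on something with over 40 N, if the wrist force passes 120 N, or if a joint passes its speed limit or range.

## Working session

There is one attempt and no reset: what is moved stays moved. The work goes in short steps, Python scripts to look and compute and a tool call to move; the robot and the scene stay as the last step left them, time stands still between calls to the robot, and variables do not carry over. Pictures are saved under pics/ and viewed, at most 13 in all, crops included, and the job is handed in when it is done.

Besides the shell and the picture viewer there is one more tool, called after "Request:" as name(argument=value, ...), one argument or row to a line, values as JSON. play_rows: Moves the arm, as the interface text tells. Shift numbers are shares of 100 cm and turn numbers shares of pi rad, none past 1 either way. Its arguments: {"type":"object","properties":{"moves":{"type":"array"},"fingers":{"type":"number"},"grip_force":{"type":"number"}},"required":["moves"]}

```bash
ls; mkdir -p pics; python3 - <<'E'
from bench import bot
import cv2,pickle,numpy as np
s=bot.read_state();print(s)
d={}
for n in("scene","top","wrist"):
    f=bot.grab_frame(n);d[n]=f
    cv2.imwrite(f"pics/{n}0.png",f["color"][...,::-1]);print(n,f["fx"],f["D"],np.round(f["T"],3).tolist())
pickle.dump(d,open("f0.pkl","wb"))
E
```

```text
pics
{'time_s': 0.0, 'joints': array([ 1.12219546,  0.57652535,  0.0248402 ,  1.4378934 , -0.01499476,
        1.128989  , -0.05647761]), 'joint_velocities': array([ 0.00053141,  0.00023307, -0.00027276, -0.00048981, -0.00091729,
       -0.00131277, -0.00134784]), 'effort': array([ 4.16526291e-05, -7.65770173e+01,  2.25033090e+00, -2.85971224e+01,
        1.51314080e-02,  1.24300036e-02,  2.48896788e-05]), 'position': array([ 240.66414465, -630.166345  ,  230.45226648]), 'eef_rot': array([-7.92669666e-04,  9.83405142e-01,  1.81421228e-01, -1.90674503e-04]), 'contact_force': array([ 0.60951939,  1.03612131, -0.14893461]), 'ft_torque': array([ 0.03999725,  0.02610659, -0.03652064]), 'gripper_force': 0.0, 'opening': 1.0042087500217707}
scene 363.04308927153244 [0.00048735 0.         0.         0.         0.        ] [[-0.861, 0.402, -0.312, 155.795], [-0.509, -0.67, 0.541, 665.34], [0.009, 0.624, 0.781, 1125.256], [0.0, 0.0, 0.0, 1.0]]
top 498.1315518465411 [-0.01479764  0.          0.          0.          0.        ] [[0.005, 0.986, -0.169, 248.15], [-1.0, 0.006, 0.002, -18.835], [0.003, 0.169, 0.986, 2037.103], [0.0, 0.0, 0.0, 1.0]]
wrist 291.9798089195238 [0.00373494 0.         0.         0.         0.        ] [[0.356, 0.897, 0.263, 307.306], [-0.934, 0.342, 0.099, -604.144], [-0.001, -0.281, 0.96, 373.49], [0.0, 0.0, 0.0, 1.0]]
```

View pics/scene0.png

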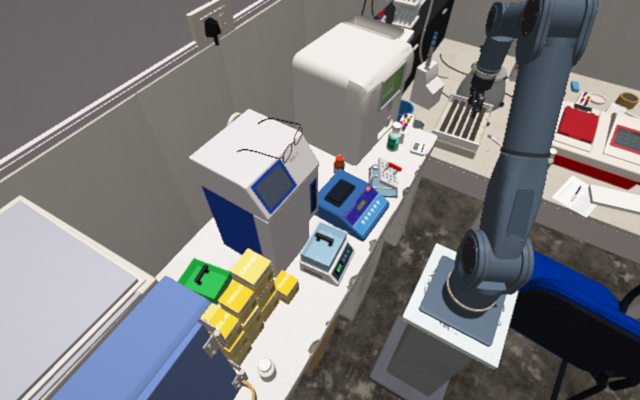

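View pics/top0.png

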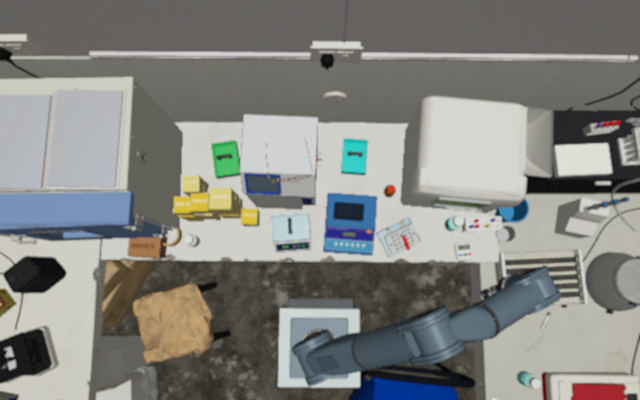

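The top view shows the candidates for the cover: clear bluish with a black bar on the off-white shaker (291,227), green (227,157) and turquoise (355,155). For the plate, the only red bar is at (403,241) in the stand. The blue unit at (350,222) is another device. I choose the bluish cover at (291,227) and will check it in one crop.

```bash
cat > h.py <<'E'
import numpy as np,cv2,pickle
from scipy.spatial.transform import Rotation as R
def K(f): return np.array([[f["fx"],0,f["cx"]],[0,f["fy"],f["cy"]],[0,0,1]])
def ray(f,p):
    u=cv2.undistortPoints(np.array([[p]],float),K(f),np.array(f["D"]))[0,0]
    d=f["T"][:3,:3]@np.array([u[0],-u[1],-1]);return f["T"][:3,3],d/np.linalg.norm(d)
def plane(f,p,z):
    o,d=ray(f,p);return o+d*(z-o[2])/d[2]
def tri(obs):
    A=np.zeros((3,3));b=np.zeros(3);L=[]
    for f,p in obs:
        o,d=ray(f,p);M=np.eye(3)-np.outer(d,d);A+=M;b+=M@o;L.append((M,o))
    x=np.linalg.solve(A,b);return x,[np.linalg.norm(M@(x-o)) for M,o in L]
def proj(f,X):
    c=f["T"][:3,:3].T@(np.array(X,float)-f["T"][:3,3]);c=np.array([[[c[0],-c[1],-c[2]]]])
    return cv2.projectPoints(c,np.zeros(3),np.zeros(3),K(f),np.array(f["D"]))[0][0,0]
def blobs(f,fn,roi,amin=8):
    x0,y0,x1,y1=roi;h=cv2.cvtColor(f["color"],cv2.COLOR_RGB2HSV).astype(int)[y0:y1,x0:x1]
    m=fn(h[...,0],h[...,1],h[...,2]).astype(np.uint8);out=[]
    n,_,st,ce=cv2.connectedComponentsWithStats(m)
    l=_
    for i in range(1,n):
        if st[i,4]>=amin:
            pts=np.argwhere(l==i)[:,::-1].astype(np.float32)+[x0,y0]
            out.append((st[i,4],ce[i]+[x0,y0],cv2.minAreaRect(pts.astype(np.float32))))
    return sorted(out,key=lambda o:-o[0])
def toolmove(s,target):  # world target -> tool-frame offset in mm
    q=s["eef_rot"];r=R.from_quat([*q[1:],q[0]]);return r.inv().apply(np.array(target)-s["position"])
E
python3 - <<'E'
from h import *
d=pickle.load(open("f0.pkl","rb"));t,s=d["top"],d["scene"]
red=lambda h,S,v:((h<8)|(h>172))&(S>150)&(v>80)
blk=lambda h,S,v:v<60
for n,f,fn,roi in(("bar",t,blk,(275,210,310,240)),("bar",s,blk,(308,225,345,255)),("red",t,red,(375,215,430,260)),("red",s,red,(375,155,405,180))):
    print(n,[(a,c.round(1),np.round(r[1],1),round(r[2])) for a,c,r in blobs(f,fn,roi)][:3])
for p in[(403,241),(291,227),(230,243),(190,240),(100,262),(500,262),(463,250),(455,224),(390,190),(256,216)]:print(p,plane(t,p,0).round())
a=cv2.resize(t["color"][180:270,160:520],None,fx=2.2,fy=2.2,interpolation=cv2.INTER_CUBIC)
b=cv2.resize(s["color"][140:300,260:440],None,fx=2.4,fy=2.4,interpolation=cv2.INTER_CUBIC)
o=np.zeros((590,800,3),np.uint8);o[:a.shape[0],:a.shape[1]]=a;o[200:200+b.shape[0],:b.shape[1]]=b
cv2.imwrite("pics/c1.png",o[...,::-1])
E
```

```text
bar []
bar [(np.int32(77), array([323.6, 238.4]), array([17.7,  6.5]), 23)]
red [(np.int32(28), array([405.7, 242.5]), array([12. ,  2.2]), 72)]
red [(np.int32(42), array([394.7, 166.3]), array([13.4,  2.7]), 27)]
(403, 241) [ 421. -342.    0.]
(291, 227) [476. 117.   0.]
(230, 243) [409. 366.   0.]
(190, 240) [421. 530.   0.]
(100, 262) [329. 892.  -0.]
(500, 262) [ 338. -736.    0.]
(463, 250) [ 386. -586.    0.]
(455, 224) [ 492. -558.    0.]
(390, 190) [ 633. -292.    0.]
(256, 216) [521. 263.   0.]
```

View pics/c1.png

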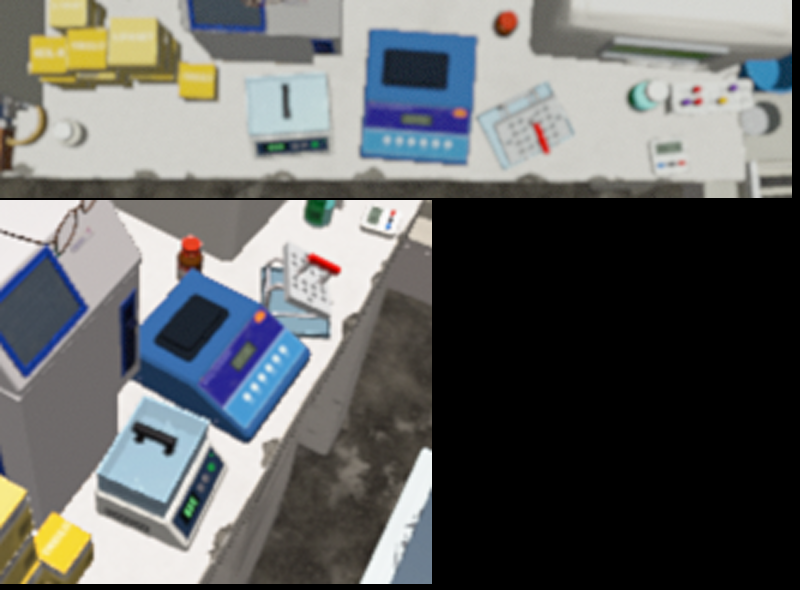

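The crop confirms the choice: the clear bluish cover with the black bar (scene 323,238) sits on the off-white shaker with the dark panel. The plate with the red bar (scene 395,166; top 406,242) is in the blue-grey stand. The worktop to the left of the shaker, near top (230,243), is free.

```bash
python3 - <<'E'
from h import *
from bench import bot
d=pickle.load(open("f0.pkl","rb"));t,s,w=d["top"],d["scene"],d["wrist"]
red=lambda h,S,v:((h<8)|(h>172))&(S>150)&(v>80)
blk=lambda h,S,v:v<100
b1=blobs(t,blk,(280,212,305,238));b2=blobs(s,blk,(308,225,345,255))
print(b1[:2]);print("cover bar",tri([(t,b1[0][1]),(s,b2[0][1])]))
r1=blobs(t,red,(375,215,430,260))[0];r2=blobs(s,red,(375,155,405,180))[0]
print("plate bar",tri([(t,r1[1]),(s,r2[1])]),r1[2])
st=bot.read_state();q=st["eef_rot"];T=R.from_quat([*q[1:],q[0]]).as_matrix();print(T.round(3))
print("cam in tool",T.T@(w["T"][:3,3]-st["position"]),(T.T@w["T"][:3,:3]).round(3))
E
```

```text
[(np.int32(26), array([289.5, 225.5]), ((289.5, 225.5), (13.0, 1.0), 90.0))]
cover bar (array([465.52059833, 113.67315339, 138.76642223]), [np.float64(1.1024806723946154), np.float64(1.1024806723945073)])
plate bar (array([ 406.32973011, -335.94122662,  101.98070344]), [np.float64(0.3639520554790479), np.float64(0.3639520554790718)]) ((405.6500549316406, 242.4500274658203), (12.016654968261719, 2.2135939598083496), 71.56504821777344)
[[ 0.934  0.357 -0.001]
 [ 0.357 -0.934  0.001]
 [-0.    -0.001 -1.   ]]
cam in tool [  71.51238234   -0.81650487 -142.85995015] [[-0.     0.96   0.281]
 [ 1.     0.     0.   ]
 [ 0.     0.281 -0.96 ]]
```

Request:
play_rows(
  moves=[
    {"offset": [0.04,-0.045,-0.006],"delta_rot": [0,0,0]},
    {"offset": [0.04,-0.045,-0.006],"delta_rot": [0,0,0]},
    {"offset": [0.04,-0.045,-0.006],"delta_rot": [0,0,0]},
    {"offset": [0.04,-0.045,-0.006],"delta_rot": [0,0,0]},
    {"offset": [0.04,-0.045,-0.006],"delta_rot": [0,0,0]},
  ],
  fingers=1,
)

```text
time_s: 0.78
position: [347.8, -347.1, 261.5]
eef_rot: [0.0, 0.983, 0.181, 0.0]
contact_force: [0.0, -0.3, -0.0]
opening: 1.0
gripper_force: 0.0
```

Request:
play_rows(
  moves=[
    {"offset": [0,0,0],"delta_rot": [0,0,0]},
    {"offset": [0,0,0],"delta_rot": [0,0,0]},
  ],
)

```text
time_s: 1.02
position: [347.2, -349.5, 261.4]
eef_rot: [0.0, 0.983, 0.182, -0.0]
contact_force: [0.4, -0.0, 0.2]
opening: 0.995
gripper_force: 0.0
```

```bash
python3 - <<'E'
from h import *
from bench import bot
st=bot.read_state();print(st["position"],st["joints"].round(2),st["joint_velocities"].round(3))
f=bot.grab_frame("wrist");pickle.dump((f,st),open("w1.pkl","wb"));cv2.imwrite("pics/w1.png",f["color"][...,::-1])
print(proj(f,[406,-336,102]))
E
```

```text
[ 347.2020455  -349.45539938  261.38853919] [ 0.71  0.28 -0.03  1.86  0.01  1.01 -0.52] [ 0.024  0.015  0.015 -0.009 -0.001  0.001  0.001]
[328.68810383 121.28686711]
```

View pics/w1.png

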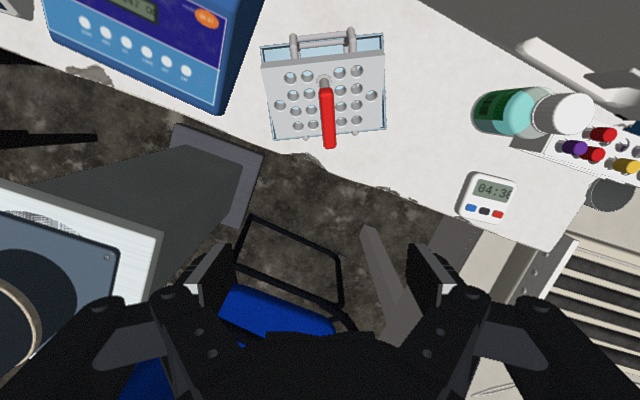

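The wrist view shows the plate in the stand with its red bar at (327,118), and the timer, sanitiser and blue unit around it. Next I go over the cover.

Request:
play_rows(
  moves=[
    {"offset": [0.03,-0.05,-0.003],"delta_rot": [0,0,0]},
    {"offset": [0.03,-0.05,-0.003],"delta_rot": [0,0,0]},
    {"offset": [0.03,-0.05,-0.003],"delta_rot": [0,0,0]},
    {"offset": [0.03,-0.05,-0.003],"delta_rot": [0,0,0]},
    {"offset": [0.03,-0.05,-0.003],"delta_rot": [0,0,0]},
  ],
)

```text
time_s: 1.7
position: [398.7, -61.7, 276.3]
eef_rot: [0.0, 0.984, 0.18, 0.0]
contact_force: [0.4, 0.7, 0.4]
opening: 1.004
gripper_force: 0.0
```

Request:
play_rows(
  moves=[
    {"offset": [0.03,-0.05,0],"delta_rot": [0,0,0]},
    {"offset": [0.03,-0.05,0],"delta_rot": [0,0,0]},
    {"offset": [0.03,-0.05,0],"delta_rot": [0,0,0]},
    {"offset": [0,0,0],"delta_rot": [0,0,0.045]},
    {"offset": [0,0,0],"delta_rot": [0,0,0.045]},
  ],
)

```text
time_s: 2.33
position: [429.6, 109.6, 275.8]
eef_rot: [0.0, 0.999, 0.038, -0.001]
contact_force: [0.1, 0.3, -0.6]
opening: 1.001
gripper_force: 0.0
```

Request:
play_rows(
  moves=[
    {"offset": [0,0,0],"delta_rot": [0,0,0]},
    {"offset": [0,0,0],"delta_rot": [0,0,0]},
  ],
)

```text
time_s: 2.58
position: [429.2, 109.5, 276.1]
eef_rot: [0.0, 0.999, 0.042, -0.0]
contact_force: [0.1, 0.2, -0.2]
opening: 0.998
gripper_force: 0.0
```

```bash
python3 - <<'E'
from h import *
from bench import bot
st=bot.read_state();print(st["position"],st["joints"].round(2),st["joint_velocities"].round(3))
f=bot.grab_frame("wrist");pickle.dump((f,st),open("w2.pkl","wb"));cv2.imwrite("pics/w2.png",f["color"][...,::-1])
print(proj(f,[466,114,138]))
E
```

```text
[429.24617844 109.48987048 276.14496859] [-0.09  0.2  -0.33  1.93  0.07  1.02 -1.93] [-0.002 -0.004 -0.005  0.002 -0.    -0.001 -0.011]
[318.92405978 146.43768834]
```

View pics/w2.png

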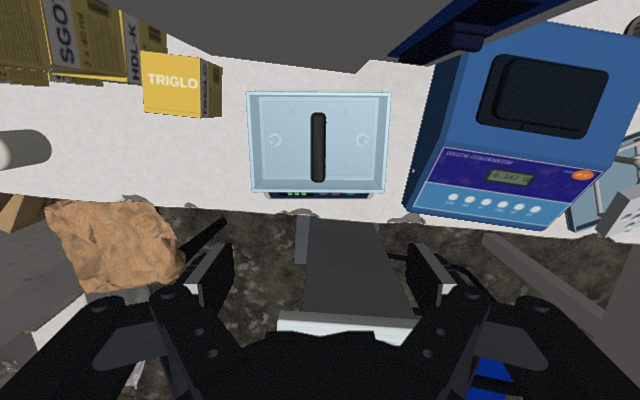

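The view shows the clear cover on the shaker with its black bar at (318,147) and the pin outlines at (275,140) and (361,140). The yellow box is at (180,85).

```bash
python3 - <<'E'
from h import *
f,st=pickle.load(open("w2.pkl","rb"))
b=blobs(f,lambda h,S,v:v<70,(295,100,345,188))[0];print(b)
for z in(145,153):print(z,plane(f,b[1],z))
p=cv2.boxPoints(b[2]);print(p,[plane(f,q,153).round(1) for q in p])
print("analyser edge",[plane(f,q,0).round() for q in((200,55),(280,66),(358,72))])
print("yellow",[plane(f,q,0).round() for q in((144,112),(200,117),(218,115))])
print("edge",[plane(f,q,0).round() for q in((60,197),(190,205))],"wb",plane(f,(50,150),0).round())
c=[(247,92),(391,93),(385,191),(253,191)];P=[plane(f,q,119) for q in c];print(np.round(P,1),[np.degrees(np.arctan2(-(P[0]-P[1])[0],(P[0]-P[1])[1])),np.degrees(np.arctan2(-(P[3]-P[2])[0],(P[3]-P[2])[1]))])
q=st["eef_rot"];print(R.from_quat([*q[1:],q[0]]).as_matrix().round(3))
E
```

```text
(np.int32(970), array([317.69278351, 146.53402062]), ((317.9999694824219, 147.0), (13.999998092651367, 67.99998474121094), 0.0))
145 [466.66942354 115.19391324 145.        ]
153 [467.65052769 115.22515148 153.        ]
[[310.99997 181.     ]
 [310.99997 113.00001]
 [324.99997 113.     ]
 [324.99997 181.     ]] [array([435.1, 118.9, 153. ]), array([496.3, 123.5, 153. ]), array([497.3, 111.2, 153. ]), array([436.2, 105.8, 153. ])]
analyser edge [array([555., 278.,   0.]), array([550., 173.,   0.]), array([552.,  69.,   0.])]
yellow [array([476., 357.,   0.]), array([476., 281.,   0.]), array([481., 256.,   0.])]
edge [array([342., 492.,   0.]), array([345., 300.,   0.])] wb [412. 495.   0.]
[[510.2 187.7 119. ]
 [520.9  48.3 119. ]
 [422.4  39.7 119. ]
 [410.7 180.  119. ]] [np.float64(4.386240037773773), np.float64(4.755654895061146)]
[[ 0.997  0.083 -0.   ]
 [ 0.083 -0.997 -0.   ]
 [-0.     0.    -1.   ]]
```

Request:
play_rows(
  moves=[
    {"offset": [0.02,0,0.03],"delta_rot": [0,0,0]},
    {"offset": [0.015,0,0.025],"delta_rot": [0,0,0]},
    {"offset": [0,0,0],"delta_rot": [0,0,0]},
    {"offset": [0,0,0],"delta_rot": [0,0,0]},
  ],
)

```text
time_s: 3.12
position: [463.6, 113.1, 222.0]
eef_rot: [-0.0, 0.999, 0.041, 0.0]
contact_force: [-0.0, 0.4, 0.7]
opening: 0.998
gripper_force: 0.0
```

```bash
python3 - <<'E'
from h import *
from bench import bot
st=bot.read_state();print(st["position"])
f=bot.grab_frame("wrist");pickle.dump((f,st),open("w3.pkl","wb"));cv2.imwrite("pics/w3.png",f["color"][...,::-1])
g,_=pickle.load(open("w2.pkl","rb"))
d=lambda h,S,v:v<70
u=proj(f,[466,114,150]);print(u);x,y=u.astype(int)
b=blobs(f,d,(x-40,max(0,y-80),x+40,y+70))[0];a=blobs(g,d,(295,100,345,188))[0];print(b)
print(tri([(f,b[1]),(g,a[1])]),tri([(f,b[2][0]),(g,a[2][0])]))
# bar ends
P=[np.mean(sorted(cv2.boxPoints(k[2]).tolist(),key=lambda p:p[1])[:2],0) for k in(b,a)];Q=[np.mean(sorted(cv2.boxPoints(k[2]).tolist(),key=lambda p:p[1])[2:],0) for k in(b,a)]
A=tri([(f,P[0]),(g,P[1])]);B=tri([(f,Q[0]),(g,Q[1])]);print(A,B,np.degrees(np.arctan2((A[0]-B[0])[1],(A[0]-B[0])[0])))
E
```

```text
[463.57025674 113.08423195 221.98302538]
[319.71688811 201.90767125]
(np.int32(1373), array([318.29206118, 198.88055353]), ((318.5, 199.0), (80.0, 17.0), 90.0))
(array([466.5782416 , 115.18365043, 144.25103813]), [np.float64(0.007368541941729117), np.float64(0.007368541941700814)]) (array([465.9395835 , 114.912816  , 142.43799297]), [np.float64(0.05294733969439779), np.float64(0.05294733969437545)])
(array([496.57329668, 117.44410669, 134.21181061]), [np.float64(0.0401518399676717), np.float64(0.040151839967656304)]) (array([435.14103687, 112.36746449, 150.77710248]), [np.float64(0.0658754037001415), np.float64(0.06587540370018717)]) 4.724077395535887
```

Request:
play_rows(
  moves=[
    {"offset": [0,-0.002,0.035],"delta_rot": [0,0,0]},
    {"offset": [0,0,0.035],"delta_rot": [0,0,0]},
    {"offset": [0,0,0.016],"delta_rot": [0,0,0]},
    {"offset": [0,0,0.01],"delta_rot": [0,0,0]},
    {"offset": [0,0,0],"delta_rot": [0,0,0]},
  ],
)

```text
time_s: 3.8
position: [463.6, 115.2, 125.6]
eef_rot: [0.0, 0.999, 0.041, 0.0]
contact_force: [-0.1, 0.2, 0.7]
opening: 1.001
gripper_force: 0.0
```

Request:
play_rows(
  moves=[
    {"offset": [0,0,0],"delta_rot": [0,0,0]},
    {"offset": [0,0,0],"delta_rot": [0,0,0]},
    {"offset": [0,0,0],"delta_rot": [0,0,0]},
    {"offset": [0,0,0],"delta_rot": [0,0,0]},
    {"offset": [0,0,0],"delta_rot": [0,0,0]},
  ],
  fingers=0,
  grip_force=50,
)

```text
time_s: 4.42
position: [463.8, 115.1, 125.6]
eef_rot: [-0.0, 0.999, 0.041, 0.0]
contact_force: [-0.7, -1.0, 5.9]
opening: 0.157
gripper_force: 49.0
```

Request:
play_rows(
  moves=[
    {"offset": [0,0,-0.015],"delta_rot": [0,0,0]},
    {"offset": [0,0,-0.03],"delta_rot": [0,0,0]},
    {"offset": [0,0,-0.04],"delta_rot": [0,0,0]},
    {"offset": [-0.01,-0.015,0],"delta_rot": [0,0,0]},
    {"offset": [-0.01,-0.045,0],"delta_rot": [0,0,0]},
  ],
)

```text
time_s: 5.05
position: [438.3, 172.0, 209.8]
eef_rot: [0.001, 0.999, 0.039, -0.0]
contact_force: [1.0, 1.1, -1.9]
opening: 0.153
gripper_force: 49.1
```

Request:
play_rows(
  moves=[
    {"offset": [-0.01,-0.05,0],"delta_rot": [0,0,0]},
    {"offset": [-0.01,-0.05,0],"delta_rot": [0,0,0]},
    {"offset": [0,-0.03,0],"delta_rot": [0,0,0.026]},
    {"offset": [0,0,0],"delta_rot": [0,0,0]},
    {"offset": [0,0,0],"delta_rot": [0,0,0]},
  ],
)

```text
time_s: 5.68
position: [407.5, 300.4, 209.3]
eef_rot: [0.001, 1.0, 0.001, -0.001]
contact_force: [-0.7, -0.5, -2.2]
opening: 0.157
gripper_force: 49.1
```

```bash
python3 - <<'E'
from h import *
from bench import bot
st=bot.read_state();print(st["position"],st["joints"].round(2))
f=bot.grab_frame("wrist");pickle.dump((f,st),open("w4.pkl","wb"))
g=bot.grab_frame("scene");pickle.dump((g,st),open("s4.pkl","wb"))
b=cv2.resize(g["color"][150:400,200:400],None,fx=1.6,fy=1.6)
o=np.zeros((400,800,3),np.uint8);o[:,:480]=f["color"][:,80:560];o[:,480:]=b
cv2.imwrite("pics/w4.png",o[...,::-1])
E
```

```text
[407.51093844 300.40229123 209.33457595] [-0.48  0.36 -0.35  1.9   0.15  0.91 -2.47]
```

View pics/w4.png

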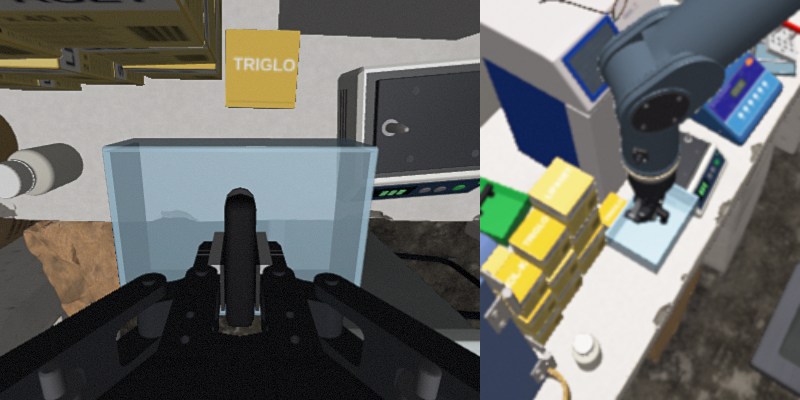

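The view shows the cover hanging level from the gripper and the uncovered head's pin at crop (400,128). The yellow stack is at the upper left with its right edge at crop column 222, so I check its clearance to the camera before lowering.

```bash
python3 - <<'E'
from h import *
d=pickle.load(open("f0.pkl","rb"));t=d["top"];w2=pickle.load(open("w2.pkl","rb"))[0];w4=pickle.load(open("w4.pkl","rb"))[0]
print(w4["T"][:3,3])
for z in(60,120,180):print(z,[plane(t,p,z).round() for p in((235,207),(233,187),(258,224),(240,224))],"w4",[plane(w4,p,z).round() for p in((302,78),(305,107),(379,107))])
y=lambda h,S,v:(h>18)&(h<30)&(S>80)&(v>120)
print([(a,c.round(),np.round(r[0]),np.round(r[1])) for a,c,r in blobs(t,y,(170,175,265,235))][:4])
o=cv2.resize(w4["color"][0:140,80:400],None,fx=1.8,fy=1.8);p=cv2.resize(t["color"][170:235,165:270],None,fx=5,fy=5,interpolation=cv2.INTER_CUBIC)
c=np.zeros((590,580,3),np.uint8);c[:252,:576]=o;c[255:255+325,:525]=p;cv2.imwrite("pics/c5.png",c[...,::-1])
E
```

```text
[478.94157973 301.5612508  352.21206772]
60 [array([549., 340.,  60.]), array([631., 351.,  60.]), array([481., 245.,  60.]), array([481., 317.,  60.])] w4 [array([506., 317.,  60.]), array([480., 315.,  60.]), array([481., 244.,  60.])]
120 [array([540., 329., 120.]), array([619., 339., 120.]), array([474., 237., 120.]), array([473., 307., 120.])] w4 [array([501., 314., 120.]), array([480., 312., 120.]), array([480., 256., 120.])]
180 [array([531., 318., 180.]), array([608., 328., 180.]), array([467., 229., 180.]), array([466., 297., 180.])] w4 [array([495., 311., 180.]), array([480., 309., 180.]), array([480., 268., 180.])]
[(np.int32(1397), array([200., 200.]), array([202., 196.]), array([41., 58.])), (np.int32(335), array([246., 216.]), array([239., 215.]), array([39., 16.])), (np.int32(11), array([178., 232.]), array([178., 231.]), array([6., 1.]))]
```

View pics/c5.png

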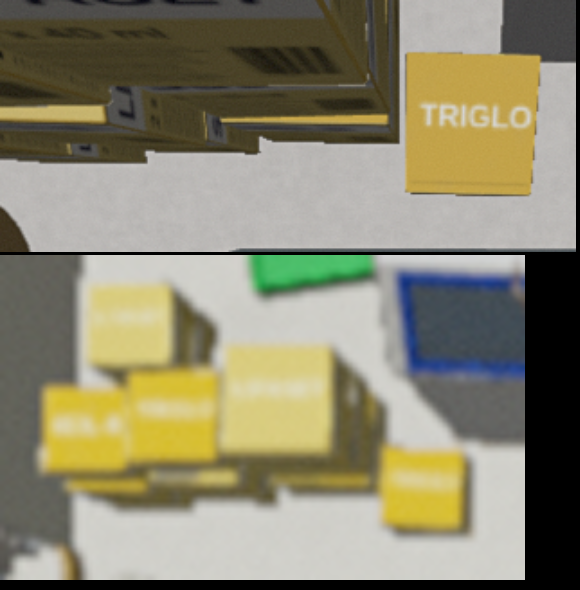

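The stack front is at x ≥ 506 and the TRIGLO box top is at z ≈ 60 with its front at x ≥ 481. The camera will be at x = 479, z ≈ 199, so the spot is clear and I lower the cover.

Request:
play_rows(
  moves=[
    {"offset": [0,0,0.04],"delta_rot": [0,0,0]},
    {"offset": [0,0,0.045],"delta_rot": [0,0,0]},
    {"offset": [0,0,0.035],"delta_rot": [0,0,0]},
    {"offset": [0,0,0.02],"delta_rot": [0,0,0]},
    {"offset": [0,0,0.007],"delta_rot": [0,0,0]},
  ],
)

```text
time_s: 6.4
position: [408.0, 299.9, 62.3]
eef_rot: [0.001, 1.0, -0.0, -0.001]
contact_force: [-0.1, -0.6, -1.7]
opening: 0.151
gripper_force: 49.1
```

Request:
play_rows(
  moves=[
    {"offset": [0,0,0.003],"delta_rot": [0,0,0]},
    {"offset": [0,0,0.002],"delta_rot": [0,0,0]},
    {"offset": [0,0,0.001],"delta_rot": [0,0,0]},
    {"offset": [0,0,0],"delta_rot": [0,0,0]},
  ],
)

```text
time_s: 6.9
position: [408.4, 301.3, 57.7]
eef_rot: [-0.0, 1.0, 0.0, 0.0]
contact_force: [-0.7, 0.7, -1.5]
opening: 0.159
gripper_force: 49.1
```

Request:
play_rows(
  moves=[
    {"offset": [0,0,0.001],"delta_rot": [0,0,0]},
    {"offset": [0,0,0.001],"delta_rot": [0,0,0]},
    {"offset": [0,0,0],"delta_rot": [0,0,0]},
    {"offset": [0,0,0],"delta_rot": [0,0,0]},
  ],
)

```text
time_s: 7.4
position: [408.2, 301.3, 55.6]
eef_rot: [-0.0, 1.0, 0.0, 0.0]
contact_force: [-0.6, -0.7, 5.7]
opening: 0.154
gripper_force: 50.0
```

Request:
play_rows(
  moves=[
    {"offset": [0,0,0],"delta_rot": [0,0,0]},
    {"offset": [0,0,0],"delta_rot": [0,0,0]},
    {"offset": [0,0,0],"delta_rot": [0,0,0]},
    {"offset": [0,0,0],"delta_rot": [0,0,0]},
  ],
  fingers=1,
)

```text
time_s: 7.9
position: [408.2, 301.2, 55.3]
eef_rot: [-0.0, 1.0, 0.0, -0.0]
contact_force: [-0.3, -0.4, 0.5]
opening: 0.984
gripper_force: 0.0
```

Request:
play_rows(
  moves=[
    {"offset": [0,0,-0.02],"delta_rot": [0,0,0]},
    {"offset": [0,0,-0.05],"delta_rot": [0,0,0]},
    {"offset": [0,0,-0.06],"delta_rot": [0,0,0]},
    {"offset": [0,0,-0.06],"delta_rot": [0,0,0]},
    {"offset": [0,0,-0.02],"delta_rot": [0,0,0]},
  ],
)

```text
time_s: 8.52
position: [409.0, 302.1, 269.1]
eef_rot: [-0.002, 1.0, 0.0, 0.002]
contact_force: [0.3, -0.1, -0.8]
opening: 1.002
gripper_force: 0.0
```

Request:
play_rows(
  moves=[
    {"offset": [0.02,0.05,0],"delta_rot": [0,0,0]},
    {"offset": [0.01,0.055,0],"delta_rot": [0,0,0]},
    {"offset": [0.01,0.055,0],"delta_rot": [0,0,0]},
    {"offset": [0,0.025,0],"delta_rot": [0,0,-0.026]},
    {"offset": [0,0,0],"delta_rot": [0,0,0]},
  ],
)

```text
time_s: 9.15
position: [448.3, 114.0, 265.3]
eef_rot: [0.0, 0.999, 0.039, -0.0]
contact_force: [1.4, 0.0, 0.3]
opening: 0.999
gripper_force: 0.0
```

Request:
play_rows(
  moves=[
    {"offset": [0,0,0],"delta_rot": [0,0,0]},
    {"offset": [0,0,0],"delta_rot": [0,0,0]},
  ],
)

```text
time_s: 9.4
position: [448.1, 117.5, 265.3]
eef_rot: [-0.0, 0.999, 0.042, -0.0]
contact_force: [0.3, 0.5, -0.6]
opening: 0.993
gripper_force: 0.0
```

```bash
python3 - <<'E'
from h import *
from bench import bot
st=bot.read_state();print(st["position"],st["joints"].round(2))
f=bot.grab_frame("wrist");pickle.dump((f,st),open("w5.pkl","wb"));cv2.imwrite("pics/w5.png",f["color"][...,::-1])
E
```

```text
[448.1029774  117.47632376 265.30378836] [-0.11  0.24 -0.31  1.91  0.09  1.01 -1.95]
```

View pics/w5.png

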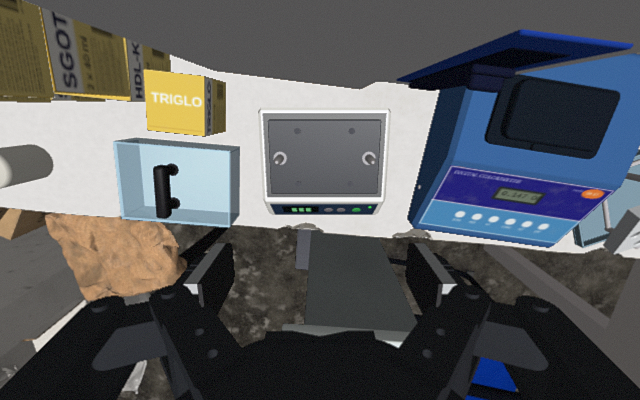

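The cover stands upright at (177,182). The shaker head is bare with pins at (279,157) and (369,158). I take a second wrist view to fix the deck.

Request:
play_rows(
  moves=[
    {"offset": [-0.02,0,0.04],"delta_rot": [0,0,0]},
    {"offset": [-0.02,0,0.04],"delta_rot": [0,0,0]},
    {"offset": [0,0,0],"delta_rot": [0,0,0]},
    {"offset": [0,0,0],"delta_rot": [0,0,0]},
  ],
)

```text
time_s: 9.95
position: [409.7, 113.8, 186.3]
eef_rot: [-0.0, 0.999, 0.041, 0.001]
contact_force: [-0.3, 0.3, -0.4]
opening: 1.001
gripper_force: 0.0
```

```bash
python3 - <<'E'
from h import *
from bench import bot
f=bot.grab_frame("wrist");st=bot.read_state();print(st["position"]);pickle.dump((f,st),open("w6.pkl","wb"))
g,_=pickle.load(open("w5.pkl","rb"))
o=np.zeros((600,800,3),np.uint8)
a=cv2.resize(g["color"][100:220,240:410],None,fx=2.4,fy=2.4,interpolation=cv2.INTER_CUBIC)
b=cv2.resize(f["color"][60:240,200:450],None,fx=1.7,fy=1.7,interpolation=cv2.INTER_CUBIC)
o[:a.shape[0],:a.shape[1]]=a;o[290:290+b.shape[0],:b.shape[1]]=b
cv2.imwrite("pics/c6.png",o[...,::-1])
for n,im in(("w5",g),("w6",f)):
    dk=blobs(im,lambda h,S,v:(v>40)&(v<150),(255,60,410,260),500)
    print(n,[(x,c.round(1),np.round(r[0],1),np.round(r[1],1),round(r[2],1)) for x,c,r in dk][:3])
E
```

```text
[410.0195872  113.79873551 186.56910458]
w5 [(np.int32(9637), array([323.8, 154.5]), array([324., 155.]), array([122.,  82.]), 0.0), (np.int32(4346), array([324.9, 244.7]), array([332., 241.]), array([ 36., 154.]), 90.0), (np.int32(3602), array([336.1,  71.4]), array([332.,  74.]), array([ 28., 154.]), 90.0)]
w6 [(np.int32(16994), array([329.5, 122.5]), array([331.5, 123.5]), array([153., 115.]), 0.0), (np.int32(4812), array([323.6, 243.1]), array([332., 238.]), array([ 42., 154.]), 90.0), (np.int32(1702), array([328.7, 198. ]), array([325.1, 197.8]), array([ 15.9, 140. ]), 89.3)]
```

View pics/c6.png

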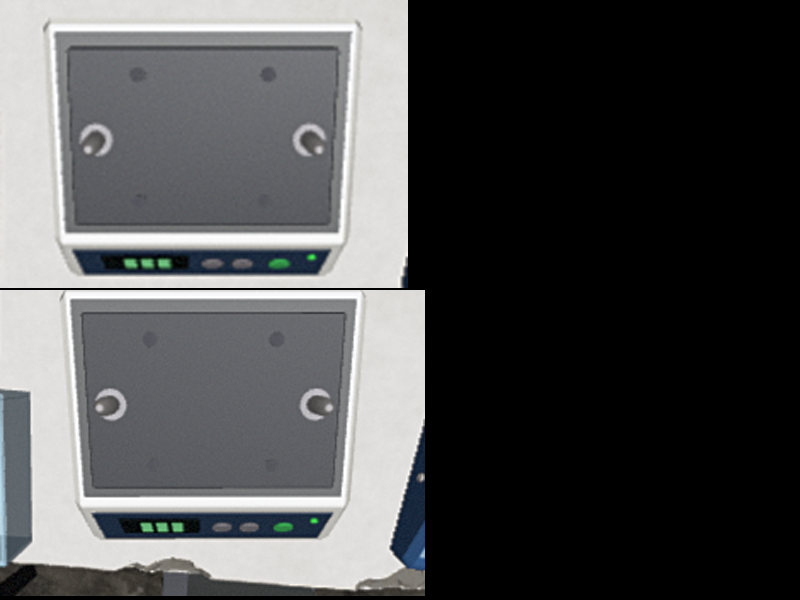

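The crops show two white rings with pins: in w5 the rings are at (280,158) and (369,158); in w6 they are at (265,128) and (386,128), with tips at (259,129) and (393,129).

```bash
python3 - <<'E'
from h import *
w5=pickle.load(open("w5.pkl","rb"))[0];w6=pickle.load(open("w6.pkl","rb"))[0]
def ring(f,c):
    x,y=map(int,c);g=cv2.cvtColor(f["color"],cv2.COLOR_RGB2GRAY)[y-16:y+17,x-16:x+17]
    g=cv2.resize(g,None,fx=6,fy=6,interpolation=cv2.INTER_CUBIC);m=(g>145).astype(np.uint8)
    k=max(cv2.findContours(m,0,2)[0],key=lambda c:cv2.contourArea(cv2.convexHull(c)));e=cv2.fitEllipse(cv2.convexHull(k))
    return (np.array(e[0])+.5)/6-.5+[x-16,y-16],np.array(e[1])/6
res=[]
for f,cs in((w5,[(280,158),(369,158)]),(w6,[(265,128),(386,128)])):
    r=[ring(f,c) for c in cs];print([(a.round(1),b.round(1)) for a,b in r]);res.append((f,[a for a,b in r]))
B=[tri([(res[0][0],res[0][1][i]),(res[1][0],res[1][1][i])]) for i in(0,1)];print("tri bases",B)
for f,r in res:
    P=[plane(f,p,80) for p in r];d=P[0]-P[1];print("plane80",np.round(P,1),"mid",((P[0]+P[1])/2).round(1),np.linalg.norm(d).round(1),np.degrees(np.arctan2(-d[0],d[1])).round(2))
T=[tri([(w5,a),(w6,b)]) for a,b in(((277.1,162.5),(259.4,128.8)),((372.9,162.1),(393.5,129.4)))];print("tips",T,(T[0][0]+T[1][0])/2)
E
```

```text
[(array([279.7, 157.7]), array([12.8, 13.5])), (array([368.4, 157.8]), array([13.2, 13.7]))]
[(array([264.7, 126.8]), array([17.6, 18.9])), (array([385.1, 126.7]), array([17.6, 19. ]))]
tri bases [(array([463.07270985, 164.72194914,  81.19988753]), [np.float64(0.04958604563353815), np.float64(0.049586045633571496)]), (array([471.29233325,  65.24275977,  81.06467208]), [np.float64(0.03867984423352831), np.float64(0.03867984423349607)])]
plane80 [[462.9 164.8  80. ]
 [471.1  65.   80. ]] mid [467.  114.9  80. ] 100.2 4.71
plane80 [[463.  165.   80. ]
 [471.3  65.   80. ]] mid [467.1 115.   80. ] 100.3 4.75
tips [(array([463.4617256 , 163.04844721, 112.91705826]), [np.float64(0.15813206788530418), np.float64(0.15813206788532558)]), (array([470.85110294,  64.4528523 , 106.47019101]), [np.float64(0.04505031858946577), np.float64(0.04505031858947217)])] [467.15641427 113.75064975 109.69362464]
```

Deck centre is (467.05, 114.95) at z ≈ 80, yaw 4.74°. Now back to the plate.

Request:
play_rows(
  moves=[
    {"offset": [0,0,-0.06],"delta_rot": [0,0,0]},
    {"offset": [-0.01,0.055,-0.01],"delta_rot": [0,0,0]},
    {"offset": [-0.01,0.055,-0.01],"delta_rot": [0,0,0]},
    {"offset": [-0.01,0.055,0],"delta_rot": [0,0,0]},
    {"offset": [-0.01,0.055,0],"delta_rot": [0,0,0]},
  ],
)

```text
time_s: 10.62
position: [387.6, -111.6, 267.2]
eef_rot: [0.0, 0.999, 0.041, 0.002]
contact_force: [0.5, -0.3, -1.0]
opening: 0.998
gripper_force: 0.0
```

Request:
play_rows(
  moves=[
    {"offset": [-0.01,0.055,0],"delta_rot": [0,0,0]},
    {"offset": [-0.01,0.055,0],"delta_rot": [0,0,0]},
    {"offset": [-0.01,0.055,0],"delta_rot": [0,0,0]},
    {"offset": [-0.01,0.055,0],"delta_rot": [0,0,-0.045]},
    {"offset": [0,0,0],"delta_rot": [0,0,-0.045]},
  ],
)

```text
time_s: 11.25
position: [364.3, -337.2, 266.5]
eef_rot: [0.002, 0.984, 0.181, 0.001]
contact_force: [-0.3, 0.6, -0.1]
opening: 1.001
gripper_force: 0.0
```

Request:
play_rows(
  moves=[
    {"offset": [0,0,0],"delta_rot": [0,0,0]},
    {"offset": [0,0,0],"delta_rot": [0,0,0]},
  ],
)

```text
time_s: 11.5
position: [365.3, -331.9, 266.0]
eef_rot: [0.0, 0.984, 0.18, 0.001]
contact_force: [-1.0, 0.4, -0.2]
opening: 1.004
gripper_force: 0.0
```

```bash
cat >> h.py <<'E'
red=lambda h,S,v:((h<8)|(h>172))&(S>150)&(v>80)
def ends(b):
    p=sorted(cv2.boxPoints(b[2]).tolist(),key=lambda p:p[1]);return np.mean(p[:2],0),np.mean(p[2:],0)
E
python3 - <<'E'
from h import *
from bench import bot
f=bot.grab_frame("wrist");st=bot.read_state();print(st["position"],st["joints"].round(2));pickle.dump((f,st),open("w7.pkl","wb"))
g=pickle.load(open("w1.pkl","rb"))[0]
b=[blobs(k,red,(250,20,460,300),100)[0] for k in(g,f)];print(b)
print(tri([(g,b[0][1]),(f,b[1][1])]))
E=[ends(k) for k in b];A,B=[tri([(g,E[0][i]),(f,E[1][i])]) for i in(0,1)];print(A,B)
d=A[0]-B[0];print(np.linalg.norm(d),np.degrees(np.arctan2(d[1],d[0])),np.degrees(np.arctan2(d[2],np.hypot(*d[:2]))))
E
```

```text
[ 365.27985099 -331.66618679  265.89658273] [ 0.67  0.27 -0.04  1.85  0.01  1.02 -0.58]
[(np.int32(777), array([327.45173745, 116.95881596]), ((327.9608154296875, 117.76184844970703), (60.58791732788086, 13.838576316833496), 84.47245788574219)), (np.int32(692), array([336.6734104 , 140.33815029]), ((337.1558532714844, 141.02647399902344), (55.75835037231445, 13.49858283996582), 85.60128784179688))]
(array([ 409.50875376, -333.20982009,  104.878413  ]), [np.float64(0.00512624993836556), np.float64(0.005126249938358344)])
(array([ 433.74624526, -321.23277698,  112.32293948]), [np.float64(0.12673310848951705), np.float64(0.126733108489511)]) (array([ 381.00987601, -348.46839276,   93.17548221]), [np.float64(0.10825864206267018), np.float64(0.10825864206257106)])
62.3660847589346 27.314021555287383 17.879561410350487
```

Request:
play_rows(
  moves=[
    {"offset": [0,0,0],"delta_rot": [0,0.056,0]},
    {"offset": [0,0,0],"delta_rot": [0,0.056,0]},
    {"offset": [0,0,0],"delta_rot": [0,0.055,0]},
    {"offset": [0,0,0],"delta_rot": [0,0,0]},
    {"offset": [0,0,0],"delta_rot": [0,0,0]},
  ],
)

```text
time_s: 12.18
position: [365.2, -331.1, 265.3]
eef_rot: [-0.047, 0.951, 0.176, 0.249]
contact_force: [0.2, 0.4, 0.5]
opening: 1.001
gripper_force: 0.0
```

```bash
python3 - <<'E'
from h import *
from bench import bot
f=bot.grab_frame("wrist");st=bot.read_state();print(st["position"],st["joints"].round(2));pickle.dump((f,st),open("w8.pkl","wb"));cv2.imwrite("pics/w8.png",f["color"][...,::-1])
F=[pickle.load(open(n,"rb"))[0] for n in("w1.pkl","w7.pkl")]+[f]
b=[blobs(k,red,(250,20,460,300),100)[0] for k in F];print(b[2])
print(tri([(k,q[1]) for k,q in zip(F,b)]))
E=[ends(k) for k in b];A,B=[tri([(k,e[i]) for k,e in zip(F,E)]) for i in(0,1)];print(A,B)
d=A[0]-B[0];print(np.linalg.norm(d),np.degrees(np.arctan2(d[1],d[0])),np.degrees(np.arctan2(d[2],np.hypot(*d[:2]))))
E
```

```text
[ 365.78717707 -330.71756852  265.43240516] [ 1.13  0.25 -0.17  2.03 -0.63  0.84  0.19]
(np.int32(648), array([337.03240741, 219.16049383]), ((337.1344909667969, 219.3832550048828), (55.35895919799805, 12.183245658874512), 85.91438293457031))
(array([ 409.0833298 , -333.91531896,   95.84906227]), [np.float64(0.49765259611023627), np.float64(0.2607361976296968), np.float64(0.2977012020342975)])
(array([ 433.7714074 , -321.41157035,  113.56797135]), [np.float64(0.32797147656869857), np.float64(0.16248434864443517), np.float64(0.43877948464094957)]) (array([ 381.01651426, -347.95831039,   94.15038611]), [np.float64(0.5358513628472242), np.float64(0.30821223180418655), np.float64(0.8434284422214969)])
62.167923994495816 26.711954634265055 18.200360681255773
```

View pics/w8.png

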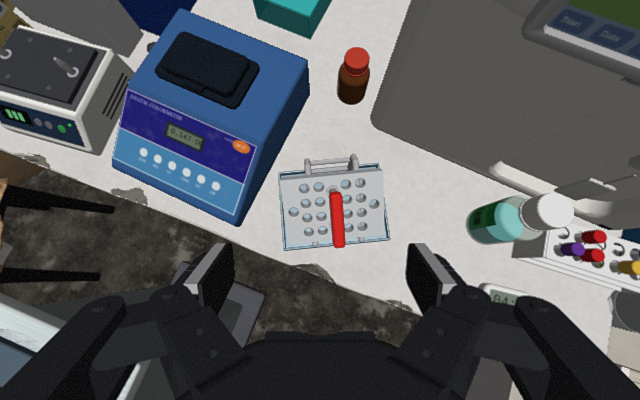

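The view shows the plate with its red bar at (337,219) and the pin holes near (293,212) and (374,203). I triangulate these holes for the yaw.

```bash
cat > holes.py <<'E'
from h import *
F=[pickle.load(open(n,"rb"))[0] for n in("w1.pkl","w7.pkl","w8.pkl")]
def cen(f,c,r=8):
    x,y=map(int,np.round(c));g=cv2.cvtColor(f["color"],cv2.COLOR_RGB2GRAY)[y-r:y+r+1,x-r:x+r+1]
    g=cv2.resize(g,None,fx=6,fy=6,interpolation=cv2.INTER_CUBIC)
    m=cv2.threshold(g,0,1,cv2.THRESH_BINARY_INV+cv2.THRESH_OTSU)[1].astype(np.uint8)
    n,l,s,ce=cv2.connectedComponentsWithStats(m)
    k=min((i for i in range(1,n) if s[i,4]>150),key=lambda i:np.hypot(*(ce[i]-g.shape[0]/2)))
    e=cv2.fitEllipse(cv2.convexHull(np.argwhere(l==k)[:,::-1].astype(np.float32)))
    return (np.array(e[0])+.5)/6-.5+[x-r,y-r],np.array(e[1])/6
E
python3 - <<'E'
from holes import *
h1=[(280,104),(371,95)]
X=[plane(F[0],p,75) for p in h1]
h7=[proj(F[1],x) for x in X];h8=[(293.5,212),(374,203.5)]
H=[]
for f,h in zip(F,(h1,h7,h8)):
    r=[cen(f,c) for c in h];print([(a.round(1),b.round(1)) for a,b in r]);H.append([a for a,b in r])
P=[tri([(f,h[i]) for f,h in zip(F,H)]) for i in(0,1)];print(P)
d=P[0][0]-P[1][0];print("len",np.linalg.norm(d),"yaw",np.degrees(np.arctan2(-d[0],d[1])),d)
m=(P[0][0]+P[1][0])/2;ps=np.arctan2(-d[0],d[1]);z=np.array([-.5*np.cos(ps),-.5*np.sin(ps),.866]);print("mid",m,"bar pred",m+38*z, "grasp check from red")
E
```

```text
[(array([279.4, 104.6]), array([10. , 12.7])), (array([371.1,  95. ]), array([10. , 12.8]))]
[(array([289.4, 126.4]), array([ 9.1, 12. ])), (array([378., 117.]), array([ 8.8, 12.2]))]
[(array([293.2, 211.9]), array([ 8.7, 10.8])), (array([373.9, 203.6]), array([ 9.1, 10.7]))]
[(array([ 402.37489326, -280.47652316,   68.91843508]), [np.float64(0.10329384268637), np.float64(0.03733043503937332), np.float64(0.07733816178653583)]), (array([ 447.34440032, -370.13863908,   70.35811695]), [np.float64(0.06061669344054017), np.float64(0.034579799040475846), np.float64(0.028994933053708982)])]
len 100.31761700001283 yaw 26.635784717251656 [-44.96950706  89.66211592  -1.43968188]
mid [ 424.85964679 -325.30758112   69.63827601] bar pred [ 407.87603301 -333.82561275  102.54627601] grasp check from red
```

```bash
cat >> h.py <<'E'
def rot(yaw,tilt): # tool matrix: yaw, tilted forward about tool y (deg)
    return R.from_euler("z",yaw,degrees=True)*R.from_matrix(np.diag([1,-1,-1.]))*R.from_euler("y",tilt,degrees=True)
def go(st,pos,Rt):
    q=st["eef_rot"];r=R.from_quat([*q[1:],q[0]])
    print("tool off m",np.round(r.inv().apply(np.array(pos)-st["position"])/1000,4),"rot share",np.round((r.inv()*Rt).as_rotvec()/np.pi,4))
E
python3 - <<'E'
from h import *
from bench import bot
st=bot.read_state();Rt=rot(26.64,30);z=Rt.as_matrix()[:,2];bar=np.array([407.9,-333.8,102.5]);print(z)
tcp=bar+19*z;print(tcp);go(st,tcp-100*z,Rt)
E
```

```text
[ 0.44692071  0.22419161 -0.8660254 ]
[ 416.39149353 -329.54035945   86.04551733]
tool off m [-0.0473  0.0221  0.0798] rot share [ 0.0147  0.0037 -0.0272]
```

Request:
play_rows(
  moves=[
    {"offset": [-0.0236,0.011,0.04],"delta_rot": [0,0,0]},
    {"offset": [-0.0236,0.011,0.04],"delta_rot": [0,0,0]},
    {"offset": [0,0,0],"delta_rot": [0.0147,0.0037,-0.0272]},
    {"offset": [0,0,0],"delta_rot": [0,0,0]},
    {"offset": [0,0,0],"delta_rot": [0,0,0]},
  ],
)

```text
time_s: 12.85
position: [371.9, -351.9, 172.7]
eef_rot: [-0.059, 0.94, 0.222, 0.253]
contact_force: [-0.2, -0.8, 0.1]
opening: 0.998
gripper_force: 0.0
```

```bash
python3 - <<'E'
from h import *
from bench import bot
f=bot.grab_frame("wrist");st=bot.read_state();print(st["position"],st["joints"].round(2))
Rt=rot(26.64,30);z=Rt.as_matrix()[:,2];bar=np.array([407.9,-333.8,102.5]);go(st,bar+19*z,Rt)
import holes
X=holes.plane
b=blobs(f,red,(250,20,460,390),100)[0];print(b,proj(f,bar),proj(f,bar-8*z))
for p in([402.37,-280.48,68.9],[447.34,-370.14,70.36]):
    u=proj(f,p);print(u,holes.cen(f,u,10))
E
```

```text
[ 371.6190135  -351.96774719  172.72744738] [ 1.18  0.44 -0.22  2.07 -0.7   0.7   0.43]
tool off m [-1.000e-04 -2.000e-04  1.001e-01] rot share [ 0.0006 -0.0004 -0.0002]
(np.int32(1248), array([320.42147436, 202.15304487]), ((320.5, 202.5), (77.0, 17.0), 90.0)) [320.25152801 202.36068581] [320.29235625 205.50142603]
[266.24778555 190.17159651] (array([266.21135203, 189.81989797]), array([13.02610143, 14.72834015]))
[374.21137934 189.62434238] (array([374.18961589, 189.66599401]), array([12.73312251, 14.36769358]))
```

Request:
play_rows(
  moves=[
    {"offset": [0,0,0.035],"delta_rot": [0,0,0]},
    {"offset": [0,0,0.035],"delta_rot": [0,0,0]},
    {"offset": [0,0,0.02],"delta_rot": [0,0,0]},
    {"offset": [0,0,0.01],"delta_rot": [0,0,0]},
    {"offset": [0,0,0],"delta_rot": [0,0,0]},
  ],
)

```text
time_s: 13.52
position: [415.8, -330.0, 85.7]
eef_rot: [-0.059, 0.94, 0.222, 0.253]
contact_force: [0.4, -0.5, 0.1]
opening: 1.001
gripper_force: 0.0
```

Request:
play_rows(
  moves=[
    {"offset": [0,0,0],"delta_rot": [0,0,0]},
    {"offset": [0,0,0],"delta_rot": [0,0,0]},
    {"offset": [0,0,0],"delta_rot": [0,0,0]},
    {"offset": [0,0,0],"delta_rot": [0,0,0]},
    {"offset": [0,0,0],"delta_rot": [0,0,0]},
  ],
  fingers=0,
  grip_force=100,
)

```text
time_s: 14.15
position: [415.6, -330.6, 85.8]
eef_rot: [-0.059, 0.94, 0.222, 0.253]
contact_force: [-1.6, -0.8, 6.9]
opening: 0.144
gripper_force: 97.5
```

Request:
play_rows(
  moves=[
    {"offset": [0,0,-0.01],"delta_rot": [0,0,0]},
    {"offset": [0,0,-0.02],"delta_rot": [0,0,0]},
    {"offset": [0,0,-0.035],"delta_rot": [0,0,0]},
    {"offset": [0,0,-0.045],"delta_rot": [0,0,0]},
    {"offset": [0,0,-0.045],"delta_rot": [0,0,0]},
  ],
)

```text
time_s: 14.78
position: [344.5, -364.7, 220.7]
eef_rot: [-0.06, 0.94, 0.222, 0.252]
contact_force: [0.0, -1.2, -3.6]
opening: 0.143
gripper_force: 98.0
```

Request:
play_rows(
  moves=[
    {"offset": [0,0,0],"delta_rot": [0,-0.03,0]},
    {"offset": [0,0,0],"delta_rot": [0,-0.045,0]},
    {"offset": [0,0,0],"delta_rot": [0,-0.045,0]},
    {"offset": [0,0,0],"delta_rot": [0,-0.04,0]},
    {"offset": [0,0,0],"delta_rot": [0,0,0]},
  ],
)

```text
time_s: 15.4
position: [348.2, -362.8, 219.7]
eef_rot: [-0.003, 0.973, 0.232, 0.011]
contact_force: [0.4, 0.4, -4.0]
opening: 0.146
gripper_force: 97.9
```

```bash
python3 - <<'E'
from h import *
from bench import bot
f=bot.grab_frame("wrist");st=bot.read_state();print(st["position"],st["joints"].round(2),st["opening"],st["contact_force"]);cv2.imwrite("pics/w9.png",f["color"][...,::-1])
pickle.dump((f,st),open("w9.pkl","wb"))
Rt=rot(4.74,0);go(st,[467,115,240],Rt);go(st,[452,-20,250],Rt)
E
```

```text
[ 346.67922929 -363.61374806  219.51399717] [ 0.7   0.33  0.04  1.91 -0.05  0.9  -0.34] 0.14390415719805527 [-0.22980343 -0.66814205 -2.84927675]
tool off m [ 0.323  -0.3734 -0.0126] rot share [-0.0017 -0.0073  0.1221]
tool off m [ 0.2492 -0.2596 -0.0244] rot share [-0.0017 -0.0073  0.1221]
```

View pics/w9.png

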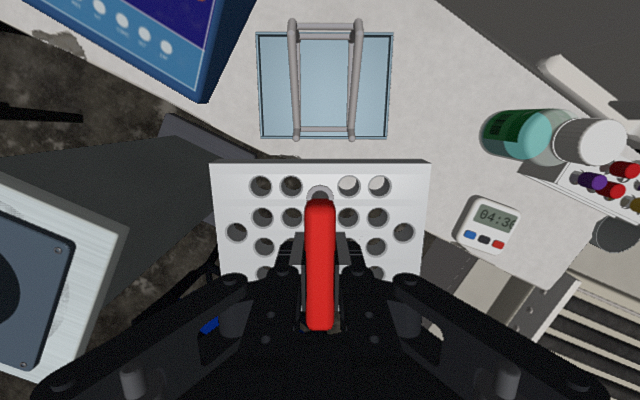

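Request:
play_rows(
  moves=[
    {"offset": [0.01,-0.012,-0.02],"delta_rot": [0,0,0]},
    {"offset": [0.033,-0.0385,-0.015],"delta_rot": [0,0,0]},
    {"offset": [0.035,-0.0405,0],"delta_rot": [0,0,0]},
    {"offset": [0.035,-0.0405,0],"delta_rot": [0,0,0]},
    {"offset": [0.035,-0.0405,0],"delta_rot": [0,0,0]},
  ],
)

```text
time_s: 16.08
position: [399.6, -145.0, 257.9]
eef_rot: [-0.003, 0.974, 0.228, 0.011]
contact_force: [1.4, -0.4, -4.0]
opening: 0.144
gripper_force: 98.0
```

Request:
play_rows(
  moves=[
    {"offset": [0.035,-0.0405,0],"delta_rot": [0,0,0]},
    {"offset": [0.035,-0.0405,0],"delta_rot": [0,0,0]},
    {"offset": [0.035,-0.0405,0],"delta_rot": [0,0,0]},
    {"offset": [0.035,-0.0405,0],"delta_rot": [0,0,0]},
    {"offset": [0.025,-0.029,0],"delta_rot": [0,0,0]},
  ],
)

```text
time_s: 16.7
position: [462.9, 99.7, 261.4]
eef_rot: [-0.003, 0.973, 0.229, 0.011]
contact_force: [0.7, 0.0, -3.6]
opening: 0.144
gripper_force: 98.1
```

Request:
play_rows(
  moves=[
    {"offset": [0.01,-0.0105,0],"delta_rot": [0,0,0]},
    {"offset": [0,0,0],"delta_rot": [-0.0006,-0.0024,0.041]},
    {"offset": [0,0,0],"delta_rot": [-0.0006,-0.0024,0.041]},
    {"offset": [0,0,0],"delta_rot": [-0.0006,-0.0024,0.04]},
    {"offset": [0,0,0],"delta_rot": [0,0,0]},
  ],
)

```text
time_s: 17.32
position: [467.2, 111.1, 261.5]
eef_rot: [0.001, 0.999, 0.039, -0.001]
contact_force: [0.3, -0.3, -3.3]
opening: 0.143
gripper_force: 98.1
```

Request:
play_rows(
  moves=[
    {"offset": [0,0,0],"delta_rot": [0,0,0]},
    {"offset": [0,0,0],"delta_rot": [0,0,0]},
  ],
)

```text
time_s: 17.58
position: [467.3, 112.6, 261.8]
eef_rot: [0.001, 0.999, 0.04, -0.0]
contact_force: [0.0, -0.4, -4.5]
opening: 0.146
gripper_force: 98.1
```

```bash
cat > inhand.py <<'E'
from h import *
from holes import cen
from bench import bot
f=bot.grab_frame("wrist");st=bot.read_state();pickle.dump((f,st),open("w10.pkl","wb"));print(st["position"],st["joints"].round(2))
q=st["eef_rot"];r=R.from_quat([*q[1:],q[0]]);M=r.as_matrix();print("tool yaw/tilt",np.degrees(np.arctan2(M[1,0],M[0,0])),M[:,2])
H=[cen(f,p,12) for p in((236,232),(404,231))];print(H)
def onplane(p,zt):
    o,d=ray(f,p);n=M[:,2];k=st["position"]+n*zt;return o+d*(n@(k-o))/(n@d)
for zt in(15,17,19,21):
    A,B=[onplane(h[0],zt) for h in H];print(zt,np.linalg.norm(A-B).round(2),"mid",((A+B)/2).round(1),"in tool",r.inv().apply((A+B)/2-st["position"]).round(1),"yaw",np.degrees(np.arctan2(-(A-B)[0],(A-B)[1])).round(2))
go(st,[467,115,160],rot(4.74,0))
E
python3 inhand.py
```

```text
[467.34122638 112.81639167 261.77719757] [-0.2   0.26 -0.17  1.88  0.05  1.01 -1.89]
tool yaw/tilt 4.610586018446791 [ 3.71300654e-05 -1.51143308e-03 -9.99998857e-01]
[(array([236.52470271, 231.97145589]), array([18.2623291 , 20.73617935])), (array([403.28356552, 232.00339381]), array([18.59213638, 21.02003606]))]
15 97.61 mid [469.5 113.4 246.8] in tool [ 2.2 -0.4 15. ] yaw 4.57
17 98.85 mid [468.7 113.3 244.8] in tool [ 1.4 -0.4 17. ] yaw 4.57
19 100.08 mid [467.8 113.2 242.8] in tool [ 0.5 -0.4 19. ] yaw 4.57
21 101.32 mid [466.9 113.2 240.8] in tool [-0.4 -0.4 21. ] yaw 4.57
tool off m [-0.0002 -0.0024  0.1018] rot share [ 0.0005  0.     -0.0007]
```

Request:
play_rows(
  moves=[
    {"offset": [-0.0007,-0.0018,0.03],"delta_rot": [0.0005,0,-0.0009]},
    {"offset": [0,0,0.04],"delta_rot": [0,0,0]},
    {"offset": [0,0,0.03],"delta_rot": [0,0,0]},
    {"offset": [0,0,0.012],"delta_rot": [0,0,0]},
    {"offset": [0,0,0],"delta_rot": [0,0,0]},
  ],
)

```text
time_s: 18.25
position: [466.5, 114.8, 149.6]
eef_rot: [0.0, 0.999, 0.042, -0.0]
contact_force: [-0.4, -0.3, -3.1]
opening: 0.141
gripper_force: 97.9
```

Request:
play_rows(
  moves=[
    {"offset": [0,0,0],"delta_rot": [0,0,0]},
    {"offset": [0,0,0],"delta_rot": [0,0,0]},
    {"offset": [0,0,0],"delta_rot": [0,0,0]},
  ],
)

```text
time_s: 18.62
position: [466.9, 114.9, 150.4]
eef_rot: [-0.0, 0.999, 0.041, 0.001]
contact_force: [0.6, -0.1, -5.0]
opening: 0.142
gripper_force: 97.9
```

```bash
python3 inhand.py; python3 - <<'E'
from h import *
f,st=pickle.load(open("w10.pkl","rb"))
a=cv2.resize(f["color"][120:320,180:460],None,fx=2.8,fy=2.8,interpolation=cv2.INTER_CUBIC)
cv2.imwrite("pics/w10.png",a[...,::-1])
E
```

```text
[466.827707   114.89895662 150.22701899] [-0.22  0.39 -0.16  2.04  0.1   0.71 -1.93]
tool yaw/tilt 4.731796067706919 [ 8.50333551e-04  1.09004544e-04 -9.99999633e-01]
[(array([236.53906886, 232.01176198]), array([18.31441879, 20.78779221])), (array([403.3486824 , 232.06073634]), array([18.51249186, 20.99244181]))]
15 97.76 mid [469.  115.7 135.2] in tool [ 2.2 -0.7 15. ] yaw 4.69
17 98.99 mid [468.2 115.7 133.2] in tool [ 1.4 -0.7 17. ] yaw 4.69
19 100.23 mid [467.3 115.6 131.2] in tool [ 0.5 -0.7 19. ] yaw 4.69
21 101.46 mid [466.4 115.5 129.2] in tool [-0.4 -0.7 21. ] yaw 4.69
tool off m [ 0.0002 -0.0001 -0.0098] rot share [-0.     -0.0003 -0.    ]
```

View pics/w10.png

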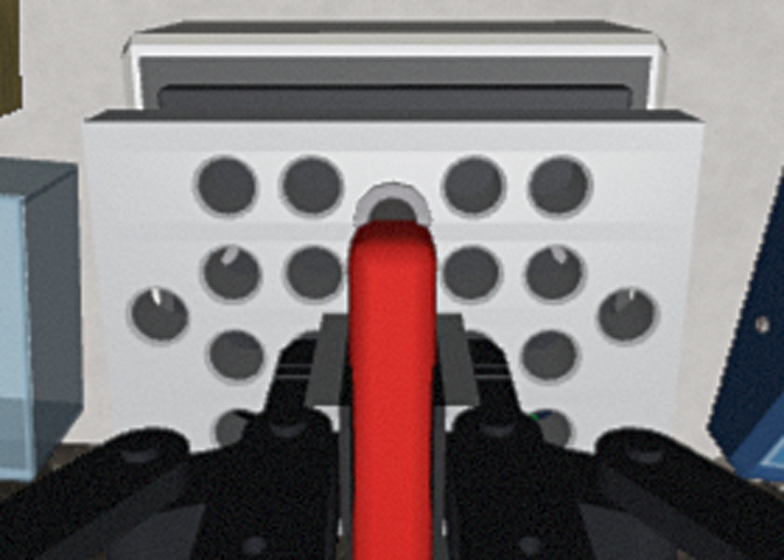

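The crop shows the pins under the holes, as slivers at (155,297) and (630,300) that sit symmetrically in the two pin holes. I lower slowly and watch the force.

Request:
play_rows(
  moves=[
    {"offset": [-0.0002,0.0002,0.006],"delta_rot": [0,0,0]},
    {"offset": [0,0,0.006],"delta_rot": [0,0,0]},
    {"offset": [0,0,0.004],"delta_rot": [0,0,0]},
    {"offset": [0,0,0],"delta_rot": [0,0,0]},
  ],
)

```text
time_s: 19.18
position: [466.1, 114.6, 133.3]
eef_rot: [0.0, 0.999, 0.041, -0.0]
contact_force: [-0.8, 0.5, -3.9]
opening: 0.144
gripper_force: 98.0
```

Request:
play_rows(
  moves=[
    {"offset": [0,0,0.003],"delta_rot": [0,0,0]},
    {"offset": [0,0,0.003],"delta_rot": [0,0,0]},
    {"offset": [0,0,0.002],"delta_rot": [0,0,0]},
    {"offset": [0,0,0],"delta_rot": [0,0,0]},
  ],
)

```text
time_s: 19.68
position: [466.3, 114.6, 125.6]
eef_rot: [0.0, 0.999, 0.041, -0.0]
contact_force: [-0.0, -0.3, -3.7]
opening: 0.142
gripper_force: 98.0
```

Now below the taper with no side force; continuing.

Request:
play_rows(
  moves=[
    {"offset": [0,0,0.003],"delta_rot": [0,0,0]},
    {"offset": [0,0,0.002],"delta_rot": [0,0,0]},
    {"offset": [0,0,0.002],"delta_rot": [0,0,0]},
    {"offset": [0,0,0],"delta_rot": [0,0,0]},
  ],
)

```text
time_s: 20.18
position: [466.3, 114.6, 118.6]
eef_rot: [0.0, 0.999, 0.041, -0.0]
contact_force: [-0.5, -0.2, -3.4]
opening: 0.15
gripper_force: 98.0
```

Request:
play_rows(
  moves=[
    {"offset": [0,0,0.001],"delta_rot": [0,0,0]},
    {"offset": [0,0,0.001],"delta_rot": [0,0,0]},
    {"offset": [0,0,0],"delta_rot": [0,0,0]},
  ],
)

```text
time_s: 20.55
position: [466.4, 114.7, 116.7]
eef_rot: [0.0, 0.999, 0.041, -0.0]
contact_force: [1.2, 0.4, -3.4]
opening: 0.139
gripper_force: 98.0
```

Request:
play_rows(
  moves=[
    {"offset": [0,0,0.001],"delta_rot": [0,0,0]},
    {"offset": [0,0,0],"delta_rot": [0,0,0]},
    {"offset": [0,0,0],"delta_rot": [0,0,0]},
  ],
)

```text
time_s: 20.92
position: [466.4, 114.6, 115.8]
eef_rot: [0.0, 0.999, 0.041, -0.0]
contact_force: [0.2, 1.2, -3.9]
opening: 0.142
gripper_force: 98.0
```

Request:
play_rows(
  moves=[
    {"offset": [0,0,0.0005],"delta_rot": [0,0,0]},
    {"offset": [0,0,0],"delta_rot": [0,0,0]},
    {"offset": [0,0,0],"delta_rot": [0,0,0]},
  ],
)

```text
time_s: 21.3
position: [466.4, 114.6, 115.3]
eef_rot: [0.0, 0.999, 0.041, -0.0]
contact_force: [0.2, -0.1, -3.8]
opening: 0.15
gripper_force: 98.0
```

Request:
play_rows(
  moves=[
    {"offset": [0,0,0.0007],"delta_rot": [0,0,0]},
    {"offset": [0,0,0],"delta_rot": [0,0,0]},
    {"offset": [0,0,0],"delta_rot": [0,0,0]},
  ],
)

```text
time_s: 21.68
position: [466.4, 114.6, 114.6]
eef_rot: [0.0, 0.999, 0.041, -0.0]
contact_force: [0.3, 0.6, -2.9]
opening: 0.145
gripper_force: 98.0
```

Request:
play_rows(
  moves=[
    {"offset": [0,0,0.0005],"delta_rot": [0,0,0]},
    {"offset": [0,0,0],"delta_rot": [0,0,0]},
    {"offset": [0,0,0],"delta_rot": [0,0,0]},
  ],
)

```text
time_s: 22.05
position: [466.4, 114.6, 114.3]
eef_rot: [0.0, 0.999, 0.041, 0.0]
contact_force: [-2.8, -1.6, 3.2]
opening: 0.145
gripper_force: 99.0
```

Contact is felt (the vertical force rose by about 7 N), so I release and withdraw.

Request:
play_rows(
  moves=[
    {"offset": [0,0,0],"delta_rot": [0,0,0]},
    {"offset": [0,0,0],"delta_rot": [0,0,0]},
    {"offset": [0,0,0],"delta_rot": [0,0,0]},
    {"offset": [0,0,0],"delta_rot": [0,0,0]},
  ],
  fingers=1,
)

```text
time_s: 22.55
position: [466.4, 114.7, 114.1]
eef_rot: [0.0, 0.999, 0.041, 0.0]
contact_force: [0.5, 0.6, -1.0]
opening: 0.975
gripper_force: 0.0
```

Request:
play_rows(
  moves=[
    {"offset": [0,0,-0.01],"delta_rot": [0,0,0]},
    {"offset": [0,0,-0.03],"delta_rot": [0,0,0]},
    {"offset": [-0.005,0,-0.05],"delta_rot": [0,0,0]},
    {"offset": [-0.015,0,-0.05],"delta_rot": [0,0,0]},
    {"offset": [0,0,0],"delta_rot": [0,0,0]},
  ],
)

```text
time_s: 23.18
position: [447.4, 113.6, 258.2]
eef_rot: [-0.001, 0.999, 0.041, 0.003]
contact_force: [-0.1, 0.3, -0.3]
opening: 0.998
gripper_force: 0.0
```

Request:
play_rows(
  moves=[
    {"offset": [0,0,0],"delta_rot": [0,0,0]},
    {"offset": [0,0,0],"delta_rot": [0,0,0]},
  ],
)

```text
time_s: 23.42
position: [446.1, 112.8, 253.2]
eef_rot: [0.0, 0.999, 0.041, -0.001]
contact_force: [0.4, -0.3, -0.1]
opening: 1.0
gripper_force: 0.0
```

```bash
python3 - <<'E'
from h import *
from holes import cen
from bench import bot
f=bot.grab_frame("wrist");s=bot.grab_frame("scene");st=bot.read_state();print(st["position"])
cv2.imwrite("pics/final.png",f["color"][...,::-1])
ys=np.array([-np.sin(np.radians(4.74)),np.cos(np.radians(4.74)),0]);xs=np.array([ys[1],-ys[0],0]);c=np.array([467.05,114.95,96])
# top-face corners of a flush plate, expected pixels vs bright region
e=[proj(f,c+a*42*xs+b*62*ys).round(1) for a,b in((1,1),(1,-1),(-1,-1),(-1,1))];print("expected corners",e)
print("expected pin tips",[proj(f,[*(c+k*50*ys)[:2],108]).round(1) for k in(1,-1)])
E
```

```text
[446.156221   112.88500779 253.14688268]
expected corners [array([257.5, 117.4]), array([382.3, 117.4]), array([377.6, 198.2]), array([262.2, 198.3])]
expected pin tips [array([269.7, 161.5]), array([370.2, 161.4])]
```

View pics/final.png

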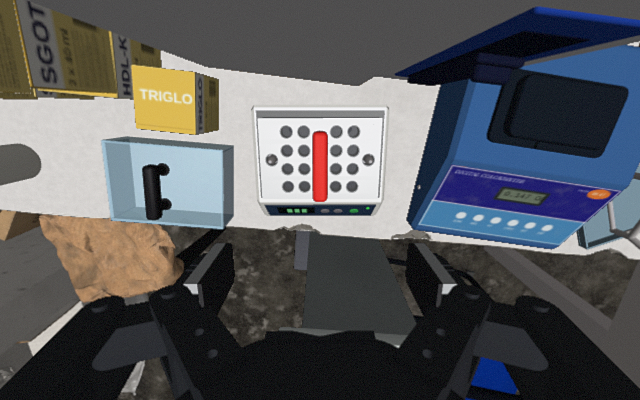

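The plate lies on the head with its corners at about (257,118) and (382,118), as expected for flush. Both pins show in their holes at (270,160) and (369,160), and the cover stands alone at (167,182). I hand the job in.

```bash
python3 -c "
from bench import bot
print(bot.close_job())"
```

```text
the job is handed in; nothing more can be done
None
```

The job is handed in, with no verdict returned: the last picture shows the cover upright on the free worktop and the released tube plate flush on the shaker's head with both pins through its holes.

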